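Set the gauging-force sleeve to 6 and lock it

TASK

The gauging-force selector on the leaning stand must be set for the next part: pull its sleeve up out of its notches, turn it until the red pointer stands at 6 and let it down fully home. Only then swing the red lock lever across against its stop, so that its tongue lies over the sleeve's flange and holds it. Leave the loose tools and gauges round it where they are.

Things in the scene. Friction and masses are not known exactly. Their poses are not given: they have to be found in the camera images.
- selector_stand: Fixed stand of the selector: dark steel base 136 x 128 x 12 mm with four aluminium pillars; origin at the centre of its underside, on the table; its x axis points away from the robot when yaw is 0.
- dial_plate: Black-faced dial plate, 142 (x) x 128 (y) x 12 mm, leaning 32 degrees to the robot's side. Origin: middle of its upper face, on the sleeve's axis, 85 mm above the table. z: the sleeve's axis, out of the plate; x up the slope, y left. 'Height' below means along z. White numbers 0 to 8 run clockwise from above, every 36 degrees: 4 at +x, 6 is 72 degrees right of it; no number at -x.
- barrel_top (a point): Centre of the top of the sleeve's dark knurled barrel, 67 mm high when home; 44 mm diameter, grip it at 26 to 64 mm height. Below it the aluminium flange with the pointer, radius 36 mm, 12 to 18 mm high when home. They rise together, but the barrel turns 0.2 to 0.3 rad either way against a weak spring before it drives the flange round, and springs back to its middle when let go.
- flange_centre (a point): Fixed, on the axis, under the home flange. A spring pulls the sleeve down, 7 N at home, 11 N fully up (10 mm). Keys sit in a notch at each number (2 degrees of play). It turns only when pulled up over 6 mm (8 to 9 is good), then easily (0.03 Nm). Let down within 3 degrees of a number it drops home; else it rests on the teeth, 6 mm up, and the pull at the hand is gone: turn a little more.
- pointer (a point): Outer end of the red pointer line on the flange's upper edge, 36 mm from the axis; 18 mm high when the sleeve is home, up to 10 mm higher when it is up. Turns with the flange. At the start it is unlocked, between 1.5 and 3.5 on the scale, in a notch or up on the teeth; end stops lie just past 0 and 8.
- mark_6 (a point): Fixed point of the dial at number 6, 36 mm from the axis and 18 mm above the plate: the pointer's end lies here when the sleeve is set to 6 and fully home.
- lock_lever (a joint): Red lock lever on the low side of the plate: 0 = fully open, 1.3 rad = locked against its stop; grows anticlockwise seen from above. It stays where it is left and takes about 1.3 N at the knob. At the start it is open, 0 to 0.25. Locked, its tongue lies over the sleeve's flange and its handle points straight down the slope; a sleeve that is not home stands in the tongue's way.
- lever_pivot (a point): Pivot of the lock lever, at x = -56 mm, y = 0 of the dial plate; its axis is parallel to the plate's z. The lever's flat red bar lies 19 to 24 mm high.
- lever_knob (a point): Centre of the top of the lever's upright black knob, a post of 14 mm diameter, 19 to 45 mm high, 40 mm from the pivot. With the lever open it lies to the left of the pivot (+y of the plate), locked straight down the slope from it (-x).
- plug_gauge: Bystander: steel plug gauge 25 mm across, 64 mm tall, standing left of the stand; origin under its centre.
- loupe: Bystander: black loupe 42 mm across, 37 mm tall, right of the stand; origin under its centre.
- ring_gauge: Bystander: steel ring gauge 66 mm across, 22 mm tall, lying at the right; origin under its centre.
- stepped_shaft: Bystander: stepped steel shaft 38 mm across, 87 mm tall, standing at the right; origin under its centre.
- screwdriver: Bystander: red-handled screwdriver 183 mm long, lying near the right front; origin under its centre.
- calliper: Bystander: digital calliper 233 mm long, lying at the left front; origin under its centre.

How it is judged (in metres and radians):
On the way:
1. the sleeve stands at 6, fully home, while the lock lever is still open (distance between pointer and mark_6 below 0.004 m and value of joint lock_lever below 0.5 rad), for 0.2 s.
At the end, for the whole second after the job is handed in: The end of the sleeve's red pointer is within 4 mm of the point of number 6 (so the sleeve is at 6 and home in its notch), and the lock lever stands at more than 1.15 of its 1.3 rad (distance between pointer and mark_6 below 0.004 m and value of joint lock_lever above 1.15 rad); the robot touches nothing.
It fails at once if a bystander was moved by more than 20 mm (distance of any of plug_gauge, loupe, ring_gauge, stepped_shaft, screwdriver, calliper from where it was at the start of the episode above 0.02 m).
It also fails if it takes over 69 s, if anything falls off the work surface, if the arm or the gripper's body presses on something with over 40 N, if the wrist force passes 120 N, or if a joint passes its speed limit or range.

ROBOT

A 6-joint arm with a two-finger parallel gripper is mounted at the origin on a cart in front of the work surface, level with it; the furniture and walls round the work are solid. World frame = base frame: x ahead of the robot, y to its left, z up, the work surface at z = 0. Lengths are in mm, angles in rad, forces in N, time in s.
With the tool pointing down it reaches from about 400 to 925 mm from the base axis. Payload 12.5 kg.
Tool frame: the origin (TCP) lies at the very end of the fingers, on their centre line; the grasp point (between the pads) lies 19 mm behind it; z points along the fingers, y is the line along which they close (so a half turn about z gives the same grasp; the last joint's range is limited). The gripper opens to 95 mm and grips with 3 to 60 N. Pads are 20 mm wide; open, the fingers measure 119 mm over their backs; the gripper's body (75 mm by 180 mm) begins 59 mm behind the grasp point.
Start: joints at [1.111, 0.491, 1.559, -0, 1.092, -0.106], TCP at [216.525, 586.314, 214.661] pointing down, gripper open.
Joint ranges: [-3.1, 3.1], [-0.84, 2.19], [0.05, 2.79], [-1.13, 4.28], [0.06, 2.93], [-2.69, 2.69]. Speed limits (rad/s): [2.22, 2.22, 2.79, 3.14, 3.14, 3.14].

INTERFACE

Orientations are given as [roll, pitch, yaw] about the fixed x, y, z axes, in that order (R = Rz(yaw) Ry(pitch) Rx(roll)).
In Python, from cell import env gives the robot as it stands.
- The arm moves only by the shell command python3 steer.py, which reads ROWS from standard input. ROWS is a JSON object with one list for each field, all of the same length, 1 to 5, a row being the entries at one place: tx, ty, tz (the shift in mm), spin (a turn about the tool's z in rad), jaw (the opening from 0.0 (shut) to 1.0 (fully open)); each row is the pose to reach, as a shift and turn from the pose commanded when the command began, along the tool's axes at that moment; what a row does not reach only later rows make up. A row lasts 1/12 s, in which the tool goes at most 41.7 mm and 0.125 rad, less where a joint would pass 70% of its speed; a pose out of reach is approached as far as the arm can. The fingers move at their own pace and stop on an object; the grip force is fixed at half the most. Time passes only in rows, so rows that do not move let the fingers close. It prints the time, the measured TCP pose, the force, the opening and the grip force at its end. Input that does not fit is refused with a message, and nothing moves.
- env.state(): the state, without advancing time (a new reading comes with each control period).
- env.read_camera(name): name is "side" or "top"; returns (picture, depth): 420x560x3 uint8, red, green, blue; 420x560 float32, mm along the optical axis (not along the pixel's ray), 0 where there is no reading.
- env.camera_info(name): a dict with "vertical_fov" (degrees; the focal length in pixels is half the picture's height over the tangent of half this angle, whatever the lens; pixels are square), "cx", "cy" (the principal point, pixels), "dist_coeffs" ([k1, k2, p1, p2, k3] as OpenCV has them; the pictures are not rectified), "origin" and "attitude" of the camera in the world. Camera axes: x right, y down, z forward; pixel columns grow to the right and rows downward; lengths in mm; the calibration is good to about 2 mm. A picture is of the moment at which its call begins. camera_info takes no time and is no camera call.
- env.job_done(): hands the job in; it is judged then, once.
The state is a dict: "t": time; "joints": joint angles; "qvel": joint speeds; "tau": joint torques, N m; "eef_pos": TCP position; "tcp_rot": TCP orientation; "ft_force": force on the tool from outside, world axes, zero at the start; "moment": the same for the moment, N m; "opening": opening from 0.0 (shut) to 1.0 (fully open); "grip_force": force on a finger pad.
Only numpy, scipy, OpenCV 4.12 (cv2) and the standard library are available. Lean on these libraries where they do the work, as an engineer would, in place of code of your own. Each camera call takes 0.05 s, during which the arm holds its last target. There are 200 camera calls.

## Working session

There is one attempt and no reset: what is moved stays moved. The work goes in short steps, Python scripts to look and compute and a shell command to move; the robot and the scene stay as the last step left them, time stands still between calls to the robot, and variables do not carry over. Pictures are saved under pics/ and viewed, at most 13 in all, crops included, and the job is handed in when it is done.

```bash
ls; mkdir -p pics
cat > h.py <<'E'
import numpy as np, cv2
from cell import env
from scipy.spatial.transform import Rotation as R
def rot(a):
    a=np.array(a,float)
    return a if a.shape==(3,3) else R.from_euler('xyz',a).as_matrix()
def cam(n):
    i=env.camera_info(n); f=210/np.tan(np.radians(i['vertical_fov'])/2)
    K=np.array([[f,0,i['cx']],[0,f,i['cy']],[0,0,1]]); return K,np.array(i['dist_coeffs'],float),np.array(i['origin'],float),rot(i['attitude'])
def rays(n,px):
    K,d,o,A=cam(n); u=cv2.undistortPoints(np.array(px,float).reshape(-1,1,2),K,d)[:,0]
    return o,A,np.c_[u,np.ones(len(u))]
def pts(n,px,D):
    o,A,u=rays(n,px); z=np.array([D[int(round(y)),int(round(x))] for x,y in px]); return o+(u*z[:,None])@A.T
def proj(n,P):
    K,d,o,A=cam(n); q=(np.array(P,float).reshape(-1,3)-o)@A
    return cv2.projectPoints(q,np.zeros(3),np.zeros(3),K,d)[0][:,0]
def cloud(n,D):
    v,u=np.nonzero(D>0); o,A,r=rays(n,np.c_[u,v]); return o+(r*D[v,u][:,None])@A.T,u,v
E
python3 - <<'E'
from h import *
for n in('side','top'):
    p,D=env.read_camera(n); cv2.imwrite(f'pics/{n}0.png',p[...,::-1]); np.savez(f'{n}0.npz',p=p,D=D); print(env.camera_info(n))
print(env.state())
E
```

```text
cell.py
pics
steer.py
{'vertical_fov': 50.04949505150151, 'cx': 277.05961815080394, 'cy': 196.87675039230263, 'dist_coeffs': array([-0.07316642,  0.        ,  0.        ,  0.        ,  0.        ]), 'origin': array([ 7.30665579e-01, -8.62275393e+02,  6.66277509e+02]), 'attitude': array([-2.08920719,  0.00894152, -0.53869183])}
{'vertical_fov': 45.08388377631579, 'cx': 273.7486645073589, 'cy': 216.25205215401266, 'dist_coeffs': array([0.00340921, 0.        , 0.        , 0.        , 0.        ]), 'origin': array([ 325.18957986,  -10.81384774, 1473.33791   ]), 'attitude': array([-3.0197941 , -0.02074308, -1.56126042])}
{'t': 0.1, 'joints': array([ 1.11138067e+00,  4.91474080e-01,  1.55936028e+00,  2.61155162e-05,
        1.09169034e+00, -1.05567048e-01]), 'qvel': array([-0.00121515, -0.002685  ,  0.00062644, -0.00121871, -0.00039429,
       -0.00291413]), 'tau': array([ 1.72559583e-03, -6.13628626e+01, -2.58610207e+01,  6.92938850e-02,
        4.70428797e-02, -2.83802234e-05]), 'eef_pos': array([216.43425391, 586.11761387, 214.14555945]), 'tcp_rot': array([-3.14066824e+00, -1.21245458e-04,  2.78773194e+00]), 'ft_force': array([-0.07742706,  0.52146937, -0.03718787]), 'moment': array([-0.03683445, -0.01209348,  0.0388608 ]), 'grip_force': 0.0, 'opening': 0.9965668080796266}
```

View pics/side0.png

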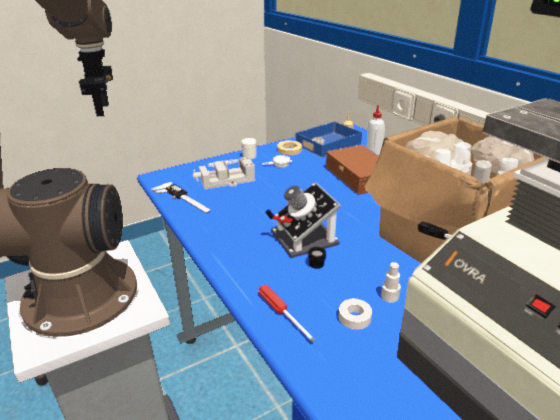

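View pics/top0.png

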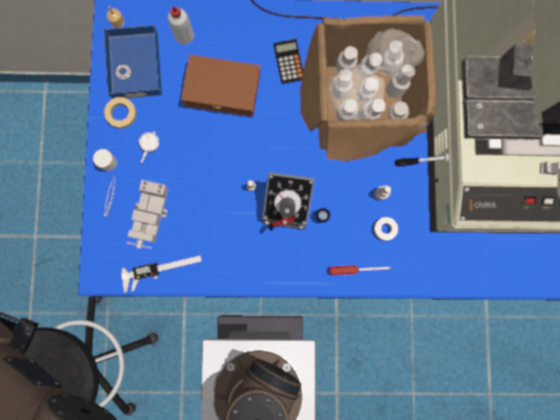

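The side view shows the selector around (300,215), with the loupe right next to it at (317,257). In the top view it is at (288,201), with the plug gauge at (250,185) and the loupe at (323,215). I'll enlarge both and use the depth.

Run:
```python
from h import *
a=np.load('side0.npz')['p'][170:270,255:355]; b=np.load('top0.npz')['p'][155:245,240:340]
a=cv2.resize(a,(400,400),interpolation=cv2.INTER_CUBIC); b=cv2.resize(b,(400,360),interpolation=cv2.INTER_CUBIC)
c=np.zeros((400,800,3),np.uint8); c[:,:400]=a; c[:360,400:]=b
cv2.imwrite('pics/crop0.png',c[...,::-1])
for n in('side','top'):
    D=np.load(n+'0.npz')['D']; P,u,v=cloud(n,D)
    m=(u>(255 if n=='side' else 240))&(u<345)&(v>155)&(v<275)&(P[:,2]>-50)&(P[:,2]<300); Q=P[m]
    print(n,'table z',np.median(Q[np.abs(Q[:,2])<10,2]),np.std(Q[np.abs(Q[:,2])<6,2]))
    S=Q[Q[:,2]>25]; print(len(S),S.min(0),S.max(0),S[S[:,2]>S[:,2].max()-12].mean(0))
```

```text
side table z 0.5860584253132401 1.448088144262471
2988 [ 459.40221055 -203.43285185   25.11218198] [859.69917586 351.69964432 156.46688816] [514.19910121 -77.36422595 149.78087937]
top table z -1.0246557044907831 2.7279029229267686
2580 [ 341.95960156 -241.20435886   25.02516955] [649.31400137  39.29781505 174.88932002] [ 645.06500173 -192.7869293   167.67245445]
```

View pics/crop0.png

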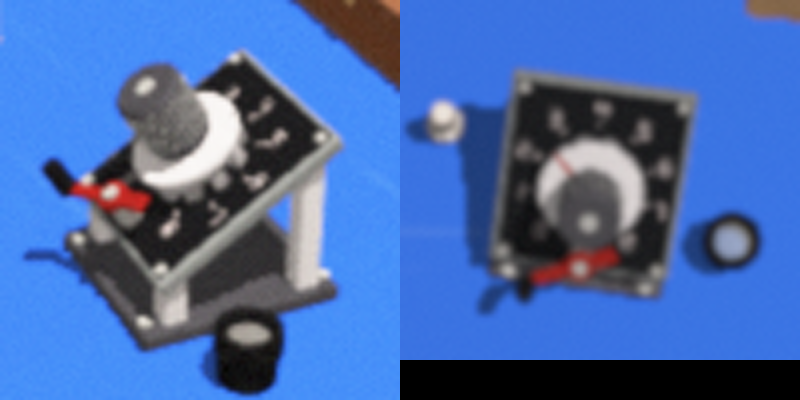

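In the enlarged top view the plate's corners are clear. The barrel top is near (588,222) in the crop, the pointer end near (558,155) between 2 and 3, and the knob near (524,287) with the lever open. I'll fit the pose from both views.

```bash
cat >> h.py <<'E'
def PR(yaw): return R.from_euler('z',yaw).as_matrix()@R.from_euler('y',-np.radians(32)).as_matrix()
E
python3 - <<'E'
from h import *
from scipy.optimize import least_squares
s=lambda x,y:((x+.5)/4-.5+255,(y+.5)/4-.5+170); t=lambda x,y:((x-400+.5)/4-.5+240,(y+.5)/4-.5+155)
C={'tl':(71,64,0),'tr':(71,-64,0),'br':(-71,-64,0),'bl':(-71,64,0)}
obs=[('top','tl',t(515,70)),('top','tr',t(697,95)),('top','br',t(660,297)),('top','bl',t(488,268)),('side','tl',s(240,50)),('side','tr',s(341,143)),('side','br',s(158,280))]
B=[('top',t(588,222)),('side',s(147,86))]
K=[('top',t(524,287)),('side',s(52,165))]
P_=[('top',t(557,154))]
def f(p):
    r=[]
    A=PR(p[3])
    for n,c,px in obs: r+=list(proj(n,p[:3]+A@np.array(C[c]))[0]-px)
    for n,px in B: r+=list(proj(n,p[:3]+A@np.array([0,0,67+p[4]]))[0]-px)
    for n,px in K: r+=list(.5*(proj(n,p[:3]+A@np.array([-56-40*np.sin(p[5]),40*np.cos(p[5]),45]))[0]-px))
    for n,px in P_: r+=list(proj(n,p[:3]+A@np.array([36*np.cos(p[6]),36*np.sin(p[6]),18+p[4]]))[0]-px)
    return np.array(r)
q=least_squares(f,[510,-40,85,0,0,.1,1],x_scale=[1,1,1,.01,1,.05,.05],loss='soft_l1')
p=q.x; print(p.round(3)); print(f(p).round(1)); print('scale',4-p[6]/np.radians(36))
np.save('p.npy',p); A=PR(p[3]); print('barreltop',p[:3]+A@[0,0,67+p[4]],'n',A[:,2])
# depth check: points on plate
for n in('side','top'):
    D=np.load(n+'0.npz')['D']; P,u,v=cloud(n,D); L=(P-p[:3])@A
    m=(abs(L[:,0])<65)&(abs(L[:,1])<60)&(np.hypot(L[:,0],L[:,1])>44)&(abs(L[:,2])<12)&(L[:,0]>-35); print(n,'plate h',m.sum(),np.median(L[m,2]))
    m=(np.hypot(L[:,0],L[:,1])<15)&(abs(L[:,2]-67)<18); print('barrel top h',m.sum(),np.median(L[m,2]))
    r=np.hypot(L[:,0],L[:,1]);m=(r<34)&(r>26)&(L[:,2]>8)&(L[:,2]<36); print('flange',m.sum(),np.median(L[m,2]))
    m=(L[:,2]>30)&(L[:,2]<60)&(r<40); print('barrel xy',np.median(L[m],0), [np.percentile(L[m,i],[3,97]).round() for i in(0,1)])
    m=(L[:,2]>30)&(L[:,2]<55)&(np.hypot(L[:,0]+56,L[:,1])<55)&(L[:,0]<-30); print('knob',m.sum(),np.median(L[m],0))
E
```

```text
[ 5.44273e+02 -7.58690e+01  8.21240e+01 -1.31000e-01  7.32100e+00
  3.78000e-01  8.21000e-01]
[-0.5 -0.1  0.5  0.3  1.6 -3.8  0.1 -2.9  0.  -0.5 -0.3 -0.8 -0.7  2.9
 -0.  -0.1 -1.1  0.5 -0.3  0.3  0.  -0.2  0.   0. ]
scale 2.693943592502923
barreltop [505.22408333 -70.74357556 145.15197863] n [-0.52541271  0.06896309  0.8480481 ]
side plate h 533 2.4468968455378124
barrel top h 79 74.62494283985723
flange 153 24.638295988711427
barrel xy [  1.55404818 -18.34819746  46.2444744 ] [array([-18.,  23.]), array([-24.,  -5.])]
knob 49 [-70.44722589  29.6782051   41.41308999]
top plate h 764 2.89056388924754
barrel top h 93 75.90357320897532
flange 139 25.576531727393757
barrel xy [17.19634596 -2.86585057 44.68246237] [array([-2., 22.]), array([-29.,  22.])]
knob 46 [-69.86125039  32.36591342  39.08325299]
```

Run:
```python
from h import *
from scipy.optimize import least_squares
s=lambda x,y:((x+.5)/4-.5+255,(y+.5)/4-.5+170); t=lambda x,y:((x-400+.5)/4-.5+240,(y+.5)/4-.5+155)
C={'tl':(71,64,0),'tr':(71,-64,0),'B':(0,0,67)}
obs=[('top','tl',t(515,70)),('top','tr',t(697,95)),('side','tl',s(240,50)),('side','tr',s(341,143)),('top','B',t(588,222)),('side','B',s(147,86))]
CL={n:cloud(n,np.load(n+'0.npz')['D'])[0] for n in('side','top')}
def f(p):
    A=PR(p[3]); r=[]
    for n,c,px in obs: r+=list(proj(n,p[:3]+A@(np.array(C[c],float)+[0,0,p[4] if c=='B' else 0]))[0]-px)
    return np.array(r+[(p[2]-85)/1.5])
q=least_squares(f,[544,-76,85,-.13,5],x_scale=[1,1,1,.01,1]); p=q.x; print(p.round(3),f(p).round(1)); A=PR(p[3])
a=least_squares(lambda a:proj('top',p[:3]+A@np.array([36*np.cos(a[0]),36*np.sin(a[0]),18+p[4]]))[0]-t(557,154),[.9]).x[0]; print('scale',4-a/np.radians(36))
for n in CL:
    L=(CL[n]-p[:3])@A; r=np.hypot(L[:,0],L[:,1])
    m=(abs(L[:,0])<65)&(abs(L[:,1])<60)&(r>44)&(abs(L[:,2])<8)&(L[:,0]>-35); print(n,'plate',np.median(L[m,2]))
    m=(r<15)&(abs(L[:,2]-70)<12); print('btop',np.median(L[m,2]),np.median(L[m],0))
    m=(L[:,2]>30)&(L[:,2]<60)&(r<40)
    # circle fit r=22 on barrel side
    b=L[m]; c=least_squares(lambda c:np.hypot(b[:,0]-c[0],b[:,1]-c[1])-22,[0,0],loss='soft_l1').x; print('axis off',c)
    m=(L[:,2]>30)&(L[:,2]<55)&(np.hypot(L[:,0]+56,L[:,1])<55)&(L[:,0]<-30); print('knob',np.median(L[m],0))
np.save('p.npy',p); print('grasp h52',p[:3]+A@[0,0,52+p[4]],A[:,2])
```

```text
[ 5.44122e+02 -7.68050e+01  8.35980e+01 -1.29000e-01  6.55600e+00] [-0.1 -0.1  0.9  0.2  0.2 -0.8 -0.1 -1.2  0.4 -0.3 -0.7  0.4 -0.9]
scale 2.6479293800319157
side plate 1.1595906107597764
btop 73.3315631525787 [-0.28668169 -1.46919732 73.33156315]
axis off [2.02016182 0.97504632]
knob [-71.71640018  31.13288741  40.73994774]
top plate 1.5727648285608142
btop 74.6424531436108 [ 1.41566581e-01 -7.22512874e-02  7.46424531e+01]
axis off [-1.45818885  1.0556612 ]
knob [-70.98021612  34.79674166  40.1336526 ]
grasp h52 [513.35173658 -72.79990052 133.25566132] [-0.5254868   0.06839626  0.8480481 ]
```

```bash
echo '{"tx": [-25,-51,-76,-101,-127],"ty": [-26,-52,-77,-103,-129],"tz": [0,0,0,0,0],"spin": [0,0,0,0,0],"jaw": [0.65,0.65,0.65,0.65,0.65]}' | python3 steer.py
echo '{"tx": [-25,-51,-76,-101,-127],"ty": [-26,-52,-77,-103,-129],"tz": [0,0,0,0,0],"spin": [0,0,0,0,0],"jaw": [0.65,0.65,0.65,0.65,0.65]}' | python3 steer.py
echo '{"tx": [-25,-51,-76,-101,-127],"ty": [-26,-52,-77,-103,-129],"tz": [0,0,0,0,0],"spin": [0,0,0,0,0],"jaw": [0.65,0.65,0.65,0.65,0.65]}' | python3 steer.py
echo '{"tx": [-25,-51,-76,-101,-126],"ty": [-26,-52,-77,-103,-128],"tz": [0,0,0,0,0],"spin": [0,0,0,0,0],"jaw": [0.65,0.65,0.65,0.65,0.65]}' | python3 steer.py
echo '{"tx": [0,0,0,0,0],"ty": [0,0,0,0,0],"tz": [0,0,0,0,0],"spin": [-0.12,-0.24,-0.36,-0.48,-0.6],"jaw": [0.65,0.65,0.65,0.65,0.65]}' | python3 steer.py
echo '{"tx": [0,0,0],"ty": [0,0,0],"tz": [0,0,0],"spin": [-0.11,-0.2,-0.2],"jaw": [0.65,0.65,0.65]}' | python3 steer.py
```

```text
t: 0.52
eef_pos: [291.0, 419.7, 214.4]
tcp_rot: [-3.141, -0.0, 2.788]
ft_force: [1.4, 0.9, 0.4]
opening: 0.708
grip_force: 0.0
t: 0.93
eef_pos: [365.5, 254.7, 214.6]
tcp_rot: [-3.142, -0.0, 2.788]
ft_force: [1.0, 0.5, 1.1]
opening: 0.653
grip_force: 0.0
t: 1.35
eef_pos: [440.0, 89.5, 214.6]
tcp_rot: [3.142, -0.0, 2.788]
ft_force: [1.5, 0.6, 0.1]
opening: 0.649
grip_force: 0.0
t: 1.77
eef_pos: [513.9, -74.3, 214.5]
tcp_rot: [3.142, -0.0, 2.788]
ft_force: [1.2, 0.4, 0.5]
opening: 0.649
grip_force: 0.0
t: 2.18
eef_pos: [513.5, -72.6, 214.3]
tcp_rot: [3.141, -0.001, -2.89]
ft_force: [-0.6, 0.1, -0.1]
opening: 0.65
grip_force: 0.0
t: 2.43
eef_pos: [513.6, -72.4, 214.4]
tcp_rot: [3.141, -0.0, -2.691]
ft_force: [0.2, -0.3, 0.9]
opening: 0.648
grip_force: 0.0
```

```bash
echo '{"tx": [2,2,2,2,2],"ty": [1,1,1,1,1],"tz": [20,40,60,80,97],"spin": [0,0,0,0,0],"jaw": [0.7,0.7,0.7,0.7,0.7]}' | python3 steer.py
echo '{"tx": [0],"ty": [0],"tz": [0],"spin": [0],"jaw": [0.7]}' | python3 steer.py
python3 - <<'E'
from h import *
O=[]
for n,(x,y) in (('side',(255,150)),('top',(240,155))):
    p,D=env.read_camera(n); O.append(cv2.resize(p[y:y+100,x:x+100],(400,400),interpolation=cv2.INTER_CUBIC))
cv2.imwrite('pics/c1.png',np.hstack(O)[...,::-1])
E
```

```text
t: 2.85
eef_pos: [511.1, -72.3, 116.3]
tcp_rot: [3.141, -0.001, -2.699]
ft_force: [-0.2, 0.7, 0.1]
opening: 0.698
grip_force: 0.0
t: 2.93
eef_pos: [510.1, -72.1, 114.9]
tcp_rot: [3.138, -0.004, -2.699]
ft_force: [-0.6, -0.7, 0.6]
opening: 0.701
grip_force: 0.0
```

View pics/c1.png

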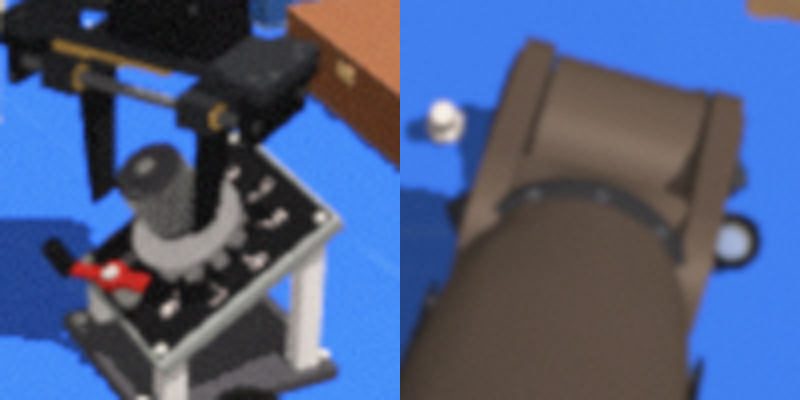

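The near finger stands just above the flange and the barrel is between the fingers. Next I raise slightly, close, and check.

```bash
echo '{"tx": [0,0,0,0,0],"ty": [0,0,0,0,0],"tz": [-2,-2,-2,-2,-2],"spin": [0,0,0,0,0],"jaw": [0.7,0.45,0.3,0.3,0.3]}' | python3 steer.py
echo '{"tx": [0,0],"ty": [0,0],"tz": [0,0],"spin": [0,0],"jaw": [0.3,0.3]}' | python3 steer.py
echo '{"tx": [1,1,1],"ty": [1,1,1],"tz": [-2,-2,-2],"spin": [0,0,0],"jaw": [0.3,0.3,0.3]}' | python3 steer.py; python3 -c "
from h import *;s=env.state();print(s['moment'])"
```

```text
t: 3.45
eef_pos: [512.3, -73.1, 120.5]
tcp_rot: [-3.139, 0.002, -2.695]
ft_force: [0.1, -5.1, 3.4]
opening: 0.522
grip_force: 28.3
t: 3.62
eef_pos: [512.3, -73.2, 120.5]
tcp_rot: [-3.139, 0.002, -2.696]
ft_force: [0.6, -4.1, 3.0]
opening: 0.519
grip_force: 28.3
t: 3.87
eef_pos: [511.6, -73.0, 121.9]
tcp_rot: [-3.138, 0.003, -2.696]
ft_force: [6.6, -6.9, -9.1]
opening: 0.516
grip_force: 27.3
[-1.29323937 -1.20060877 -0.05847168]
```

```bash
echo '{"tx": [0,0,0,0,0],"ty": [0,0,0,0,0],"tz": [0,0,0,0,0],"spin": [0.1,0.2,0.3,0.4,0.5],"jaw": [0.3,0.3,0.3,0.3,0.3]}' | python3 steer.py
echo '{"tx": [0,0,0,0,0],"ty": [0,0,0,0,0],"tz": [0,0,0,0,0],"spin": [0.1,0.2,0.3,0.4,0.5],"jaw": [0.3,0.3,0.3,0.3,0.3]}' | python3 steer.py
python3 - <<'E'
from h import *
print(env.state()['moment'])
O=[]
for n,(x,y) in (('side',(265,160)),):
    p,D=env.read_camera(n); O.append(cv2.resize(p[y:y+80,x:x+80],(560,560),interpolation=cv2.INTER_CUBIC))
cv2.imwrite('pics/c2.png',np.hstack(O)[...,::-1])
E
```

```text
t: 4.28
eef_pos: [509.7, -71.6, 122.2]
tcp_rot: [3.141, -0.0, 3.084]
ft_force: [-2.4, 4.3, 5.5]
opening: 0.457
grip_force: 29.8
t: 4.7
eef_pos: [509.1, -69.3, 121.2]
tcp_rot: [3.14, -0.004, 2.583]
ft_force: [-3.5, 25.4, 2.9]
opening: 0.482
grip_force: 31.2
[5.22640824 0.44900352 1.29324899]
```

View pics/c2.png

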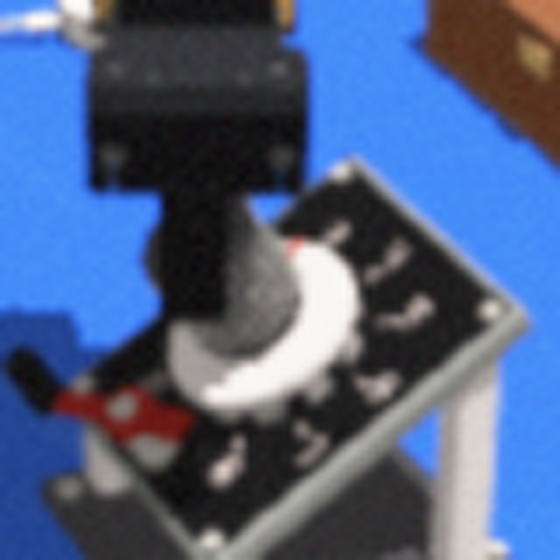

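```bash
cat >> h.py <<'E'
from scipy.optimize import least_squares
def scale(n,px):
    p=np.load('p.npy');A=PR(p[3])
    for h in (0,6,8.5):
        r=least_squares(lambda a:proj(n,p[:3]+A@np.array([36*np.cos(a[0]),36*np.sin(a[0]),18+h]))[0]-px,[.3]); print('h',h,'scale',(4-r.x[0]/np.radians(36)).round(2),'res',r.fun.round(2))
def height():
    p=np.load('p.npy');A=PR(p[3]); I,D=env.read_camera('side'); P,u,v=cloud('side',D); c=I[v,u].astype(int)
    L=(P-p[:3])@A; r=np.hypot(L[:,0],L[:,1]); w=c.min(1)>140
    m=(r<35)&(r>25)&(L[:,1]<-5)&(L[:,2]>8)&(L[:,2]<36)&w; print('flange h',np.median(L[m,2]).round(1),'n',m.sum())
    red=(c[:,0]>1.6*c[:,1])&(c[:,0]>1.6*c[:,2])&(c[:,0]>90)&(r<46)&(L[:,2]>5)&(L[:,0]>-20)
    if red.any(): print('red',red.sum(),u[red].mean(),v[red].mean(),'scale',4-np.degrees(np.arctan2(*L[red].mean(0)[[1,0]]))/36, 'r',r[red].mean(),'h',L[red,2].mean())
E
python3 - <<'E'
from h import *
scale('side',(306.7,194.3)); height()
E
```

```text
h 0 scale 3.01 res [0.   0.21]
h 6 scale 3.17 res [ 0.12 -1.27]
h 8.5 scale 3.26 res [ 0.28 -1.83]
flange h 18.4 n 110
red 1 307.0 194.0 scale 3.15440035212301 r 35.04594302117988 h 21.312130317306135
```

It is now home in notch 3. The pull was lost as the pads realigned, so the sleeve dropped there and the rest of the turn went nowhere. I'll use smaller strokes and keep adding lift. First: open and turn back.

```bash
cat >> h.py <<'E'
def togo(h,a):
    p=np.load('p.npy');A=PR(p[3]); s=env.state(); T=rot(s['tcp_rot']); g=p[:3]+A@np.array([0,0,h])-[0,0,19]
    yaw=s['tcp_rot'][2]; n=T.T@A[:,2]
    da=(yaw-(p[3]+np.pi-a)+np.pi)%(2*np.pi)-np.pi
    print('shift',(T.T@(g-s['eef_pos'])).round(1),'turn',round(da,3),'n in tool',n.round(2),'F',s['ft_force'].round(1),'M',s['moment'].round(2),'t',s['t'])
E
echo '{"tx": [0,0,0],"ty": [0,0,0],"tz": [0,0,0],"spin": [0,0,0],"jaw": [0.7,0.7,0.7]}' | python3 steer.py
echo '{"tx": [0,0,0,0,0],"ty": [0,0,0,0,0],"tz": [0,0,0,0,0],"spin": [-0.12,-0.24,-0.36,-0.48,-0.6],"jaw": [0.7,0.7,0.7,0.7,0.7]}' | python3 steer.py
echo '{"tx": [0,0,0,0],"ty": [0,0,0,0],"tz": [0,0,0,0],"spin": [-0.12,-0.24,-0.3,-0.3],"jaw": [0.7,0.7,0.7,0.7]}' | python3 steer.py
python3 -c "
from h import *
togo(54,-.47);height()"
```

```text
t: 5.05
eef_pos: [510.2, -71.9, 121.9]
tcp_rot: [3.141, 0.0, 2.588]
ft_force: [1.1, 0.7, 0.5]
opening: 0.634
grip_force: 0.0
t: 5.47
eef_pos: [510.2, -72.2, 121.8]
tcp_rot: [-3.141, 0.0, -3.09]
ft_force: [-0.0, -0.1, 0.8]
opening: 0.703
grip_force: 0.0
t: 5.8
eef_pos: [510.3, -72.2, 121.8]
tcp_rot: [-3.141, 0.0, -2.793]
ft_force: [-0.3, 0.2, 0.4]
opening: 0.702
grip_force: 0.0
shift [-4.9 -2.7 11.4] turn 0.008 n in tool [ 0.47  0.24 -0.85] F [-0.3  0.2  0.4] M [ 0.04  0.03 -0.04] t 5.8
flange h 18.8 n 99
```

```bash
echo '{"tx": [-5,-5,-5,-5,-5],"ty": [-3,-3,-3,-3,-3],"tz": [6,11,11,11,11],"spin": [0,0,0,0,0],"jaw": [0.65,0.65,0.3,0.3,0.3]}' | python3 steer.py
echo '{"tx": [0,0],"ty": [0,0],"tz": [0,0],"spin": [0,0],"jaw": [0.3,0.3]}' | python3 steer.py
echo '{"tx": [2,4,4.5,4.5],"ty": [1,2,2.3,2.3],"tz": [-4,-8,-8.5,-8.5],"spin": [0,0,0,0],"jaw": [0.3,0.3,0.3,0.3]}' | python3 steer.py; python3 -c "
from h import *
height();togo(62,0)"
```

```text
t: 6.27
eef_pos: [516.3, -73.6, 110.5]
tcp_rot: [-3.14, 0.001, -2.796]
ft_force: [-0.4, -4.2, -3.7]
opening: 0.515
grip_force: 30.0
t: 6.43
eef_pos: [516.2, -73.6, 110.6]
tcp_rot: [-3.141, 0.001, -2.796]
ft_force: [1.4, -4.9, -3.9]
opening: 0.518
grip_force: 30.0
t: 6.77
eef_pos: [511.3, -73.0, 118.9]
tcp_rot: [-3.14, 0.001, -2.796]
ft_force: [4.9, -4.9, -12.2]
opening: 0.518
grip_force: 30.0
flange h 28.1 n 108
shift [-0.4  0.3  1.6] turn 0.475 n in tool [ 0.47  0.24 -0.85] F [  4.8  -5.7 -11.4] M [-0.91 -0.78  0.01] t 6.8167
```

Lift works: the flange is 9 mm up. Now I turn in small pieces and watch the height.

```bash
echo '{"tx": [0,0,0],"ty": [0,0,0],"tz": [0,0,0],"spin": [0.08,0.16,0.2],"jaw": [0.3,0.3,0.3]}' | python3 steer.py; python3 -c "
from h import *
height();togo(62,0)"
echo '{"tx": [0,0,0],"ty": [0,0,0],"tz": [0,0,0],"spin": [0.08,0.16,0.2],"jaw": [0.3,0.3,0.3]}' | python3 steer.py; python3 -c "
from h import *
height();togo(62,0)"
```

```text
t: 7.07
eef_pos: [510.3, -72.7, 118.2]
tcp_rot: [3.141, -0.002, -3.0]
ft_force: [0.6, -5.7, -12.6]
opening: 0.481
grip_force: 28.9
flange h 25.3 n 109
shift [-1.3  0.   1. ] turn 0.27 n in tool [ 0.51  0.14 -0.85] F [  0.9  -6.7 -13.8] M [-1.37 -0.12 -0.11] t 7.1167
t: 7.37
eef_pos: [509.5, -71.9, 118.0]
tcp_rot: [3.14, -0.004, 3.084]
ft_force: [-0.9, 0.5, -13.5]
opening: 0.456
grip_force: 29.7
flange h 22.6 n 109
red 1 306.0 193.0 scale 3.06901418734562 r 35.809702137880926 h 24.18123474006968
shift [-2.  -0.6  0.8] turn 0.071 n in tool [ 0.53  0.04 -0.85] F [ -0.7   0.2 -13.4] M [0.05 0.24 0.05] t 7.4167
```

```bash
echo '{"tx": [1.5,3,3],"ty": [0,0.2,0.2],"tz": [-2.5,-5,-5],"spin": [0,0,0],"jaw": [0.3,0.3,0.3]}' | python3 steer.py; python3 -c "
from h import *
height()"
echo '{"tx": [0,0,0.5],"ty": [0,0,0],"tz": [0,0,-1],"spin": [0.08,0.16,0.2],"jaw": [0.3,0.3,0.3]}' | python3 steer.py; python3 -c "
from h import *
height();togo(62,0)"
```

```text
t: 7.67
eef_pos: [506.9, -72.1, 123.4]
tcp_rot: [3.142, -0.002, 3.09]
ft_force: [-0.2, -1.6, -22.9]
opening: 0.457
grip_force: 29.9
flange h 28.2 n 130
t: 7.97
eef_pos: [506.1, -70.1, 124.5]
tcp_rot: [3.139, -0.004, 2.885]
ft_force: [-0.4, 16.3, -16.8]
opening: 0.456
grip_force: 30.0
flange h 27.8 n 128
red 1 307.0 191.0 scale 3.263244034185652 r 38.56522560381203 h 29.13950806271605
shift [-5.9 -1.   7.4] turn -0.129 n in tool [ 0.53 -0.07 -0.85] F [  0.3  12.9 -17.9] M [ 3.   -0.09  0.56] t 8.0167
```

```bash
echo '{"tx": [0,0,0],"ty": [0,0,0],"tz": [0,0,0],"spin": [0.08,0.16,0.2],"jaw": [0.3,0.3,0.3]}' | python3 steer.py; python3 -c "
from h import *
height();togo(70,0)"
echo '{"tx": [0,0,0],"ty": [0,0,0],"tz": [0,0,0],"spin": [0.08,0.16,0.2],"jaw": [0.3,0.3,0.3]}' | python3 steer.py; python3 -c "
from h import *
height();togo(70,0)"
```

```text
t: 8.27
eef_pos: [506.4, -69.5, 124.7]
tcp_rot: [3.139, -0.004, 2.685]
ft_force: [0.9, 20.7, -14.7]
opening: 0.472
grip_force: 30.3
flange h 26.0 n 123
red 1 309.0 192.0 scale 3.5284194485381426 r 38.08368207139617 h 27.58366048809256
shift [-2.  -1.8  0.8] turn -0.329 n in tool [ 0.5  -0.17 -0.85] F [  0.9  17.7 -15.2] M [ 3.84 -0.21  0.5 ] t 8.3167
t: 8.57
eef_pos: [507.0, -68.9, 125.1]
tcp_rot: [3.138, -0.003, 2.485]
ft_force: [4.3, 27.1, -12.3]
opening: 0.487
grip_force: 30.3
flange h 23.5 n 124
shift [-2.1 -2.3  1.2] turn -0.529 n in tool [ 0.46 -0.26 -0.85] F [  2.6  25.4 -10.7] M [ 5.14 -0.68  0.57] t 8.6167
```

```bash
echo '{"tx": [1,2,2,2,2],"ty": [-1,-2,-2,-2,-2],"tz": [-2,-4,-4,-4.5,-4.5],"spin": [0,0,0.08,0.16,0.16],"jaw": [0.3,0.3,0.3,0.3,0.3]}' | python3 steer.py
python3 - <<'E'
from h import *
height();togo(72,0)
p,D=env.read_camera('side'); p=p[165:225,275:355]
cv2.imwrite('pics/c3.png',cv2.resize(p,(640,480),interpolation=cv2.INTER_CUBIC)[...,::-1])
E
```

```text
t: 9.03
eef_pos: [505.5, -69.0, 130.2]
tcp_rot: [3.136, -0.002, 2.324]
ft_force: [7.9, 28.8, -12.1]
opening: 0.498
grip_force: 28.5
flange h 25.8 n 138
shift [-2.7 -1.3  4.4] turn -0.685 n in tool [ 0.41 -0.33 -0.85] F [  7.8  28.9 -12.8] M [ 5.57 -1.67  0.43] t 9.0833
```

View pics/c3.png

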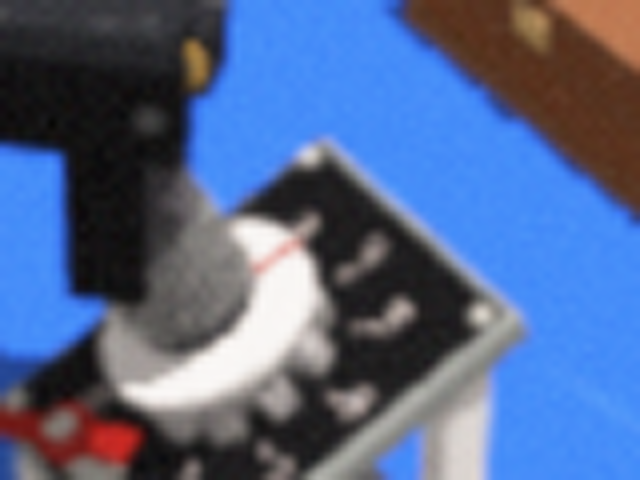

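The pointer's outer end is at (302,238) in the crop, close to number 4. I'll add a ring sampler to read it automatically.

```bash
cat >> h.py <<'E'
def pointer(hup,n='side'):
    p=np.load('p.npy');A=PR(p[3]); I,_=env.read_camera(n); I=cv2.resize(I.astype(np.float32),None,fx=1,fy=1)
    sc=np.arange(1.5,8.2,.02); th=np.radians((4-sc)*36); S=0
    for r in (29,31,33,35):
        q=proj(n,p[:3]+np.c_[r*np.cos(th),r*np.sin(th),np.full(len(th),18.+hup)]@A.T).astype(np.float32)
        c=cv2.remap(I,q[None,:,0].copy(),q[None,:,1].copy(),cv2.INTER_LINEAR)[0]; S=S+c[:,0]-c[:,1]
    i=S.argmax(); w=np.clip(S[max(0,i-12):i+13]-S[i]/2,0,None); print('pointer',(w@sc[max(0,i-12):i+13]/w.sum()).round(2),'strength',S[i].round())
E
python3 - <<'E'
from h import *
scale('side',(312.3,194.3)); pointer(7)
E
```

```text
h 0 scale 3.75 res [-0.82  1.37]
h 6 scale 4.0 res [-0.72  0.74]
h 8.5 scale 4.11 res [-0.72  0.59]
pointer 3.98 strength 189.0
```

```bash
echo '{"tx": [-1,-2,-2,-2,-2],"ty": [1,2,2,2,2],"tz": [2,4,4,4,4],"spin": [0,0,0,0,0],"jaw": [0.3,0.3,0.7,0.7,0.7]}' | python3 steer.py
echo '{"tx": [0,0,0,0,0],"ty": [0,0,0,0,0],"tz": [0,0,0,0,0],"spin": [-0.12,-0.24,-0.36,-0.48,-0.6],"jaw": [0.7,0.7,0.7,0.7,0.7]}' | python3 steer.py
echo '{"tx": [0,0,0,0,0],"ty": [0,0,0,0,0],"tz": [0,0,0,0,0],"spin": [-0.12,-0.24,-0.36,-0.48,-0.55],"jaw": [0.7,0.7,0.7,0.7,0.7]}' | python3 steer.py
python3 -c "
from h import *
height();pointer(0);togo(54,-.45)"
```

```text
t: 9.6
eef_pos: [508.5, -72.4, 127.1]
tcp_rot: [3.14, 0.003, 2.33]
ft_force: [-0.0, -0.2, 0.2]
opening: 0.65
grip_force: 0.0
t: 10.02
eef_pos: [508.1, -73.0, 126.7]
tcp_rot: [-3.141, 0.003, 2.934]
ft_force: [-0.6, 0.5, -0.6]
opening: 0.698
grip_force: 0.0
t: 10.43
eef_pos: [508.1, -73.0, 126.7]
tcp_rot: [-3.14, 0.002, -2.798]
ft_force: [0.5, 0.9, -0.5]
opening: 0.699
grip_force: 0.0
flange h 23.6 n 104
pointer 3.77 strength 141.0
shift [-7.2 -2.7 16.2] turn 0.017 n in tool [ 0.47  0.24 -0.85] F [ 0.1 -0.2  0.2] M [ 0.07 -0.07 -0.03] t 10.5333
```

```bash
python3 -c "
from h import *
pointer(5.5)"
echo '{"tx": [-4,-4.5,-4.5,-4.5,-4.5],"ty": [-1,-1,-1,-1,-1],"tz": [6,11,11,11,11],"spin": [0,0,0,0,0],"jaw": [0.65,0.65,0.3,0.3,0.3]}' | python3 steer.py
echo '{"tx": [0,0,0,0,0],"ty": [0,0,0,0,0],"tz": [0,0,0,0,0],"spin": [0,0.1,0.2,0.3,0.4],"jaw": [0.3,0.3,0.3,0.3,0.3]}' | python3 steer.py
python3 -c "
from h import *
height();pointer(5.5);togo(60,0)"
```

```text
pointer 4.1 strength 138.0
t: 11.0
eef_pos: [512.6, -72.9, 114.6]
tcp_rot: [-3.14, 0.001, -2.805]
ft_force: [0.7, -9.8, -2.6]
opening: 0.516
grip_force: 29.8
t: 11.42
eef_pos: [511.1, -71.7, 114.7]
tcp_rot: [3.141, -0.002, 3.073]
ft_force: [-5.3, 4.6, 9.4]
opening: 0.459
grip_force: 29.7
flange h 23.1 n 120
pointer 4.11 strength 187.0
shift [-1.4 -0.7 -0.8] turn 0.063 n in tool [ 0.53  0.03 -0.85] F [-5.3 -3.   4.7] M [-0.68  1.01 -0.07] t 11.5167
```

```bash
echo '{"tx": [1.5,3,3,3],"ty": [0,0,0,0],"tz": [-2.5,-5,-5,-5],"spin": [0,0,0.1,0.2],"jaw": [0.3,0.3,0.3,0.3]}' | python3 steer.py; python3 -c "
from h import *
height();pointer(8)"
echo '{"tx": [0,0.5,1],"ty": [-0.5,-1,-1],"tz": [-0.5,-1.5,-2],"spin": [0.1,0.2,0.3],"jaw": [0.3,0.3,0.3]}' | python3 steer.py; python3 -c "
from h import *
height();pointer(8)"
echo '{"tx": [0.5,1,1],"ty": [-0.5,-1,-1],"tz": [-0.5,-1.5,-2],"spin": [0.1,0.2,0.2],"jaw": [0.3,0.3,0.3]}' | python3 steer.py; python3 -c "
from h import *
height();pointer(8);togo(70,.7)"
```

```text
t: 11.85
eef_pos: [508.8, -70.4, 119.1]
tcp_rot: [3.139, -0.001, 2.875]
ft_force: [4.9, 14.4, -12.2]
opening: 0.461
grip_force: 30.2
flange h 26.2 n 124
pointer 4.3 strength 168.0
t: 12.2
eef_pos: [507.5, -69.6, 121.0]
tcp_rot: [3.138, -0.003, 2.574]
ft_force: [7.5, 25.1, -10.6]
opening: 0.49
grip_force: 30.7
flange h 24.5 n 122
pointer 4.76 strength 157.0
t: 12.55
eef_pos: [506.9, -69.1, 123.4]
tcp_rot: [3.137, -0.003, 2.373]
ft_force: [8.7, 27.8, -10.1]
opening: 0.506
grip_force: 28.9
flange h 23.7 n 120
pointer 5.06 strength 180.0
shift [-2.4 -1.6 -0.6] turn 0.067 n in tool [ 0.43 -0.31 -0.85] F [ 9.2 28.9 -9.7] M [ 5.59 -1.8   0.48] t 12.65
```

```bash
echo '{"tx": [0,0,0],"ty": [0,0,0],"tz": [0,0,0],"spin": [0,0,0],"jaw": [0.7,0.7,0.7]}' | python3 steer.py
echo '{"tx": [0,0,0,0,0],"ty": [0,0,0,0,0],"tz": [0,0,0,0,0],"spin": [-0.12,-0.24,-0.36,-0.48,-0.6],"jaw": [0.7,0.7,0.7,0.7,0.7]}' | python3 steer.py
echo '{"tx": [0,0,0,0,0],"ty": [0,0,0,0,0],"tz": [0,0,0,0,0],"spin": [-0.12,-0.24,-0.36,-0.48,-0.48],"jaw": [0.7,0.7,0.7,0.7,0.7]}' | python3 steer.py
python3 -c "
from h import *
height();pointer(0);pointer(5);togo(54,-.45)"
```

```text
t: 12.9
eef_pos: [506.7, -72.1, 124.0]
tcp_rot: [3.141, 0.0, 2.38]
ft_force: [0.5, -0.1, -0.6]
opening: 0.659
grip_force: 0.0
t: 13.32
eef_pos: [506.5, -72.9, 124.0]
tcp_rot: [3.142, 0.001, 2.985]
ft_force: [0.0, 0.9, -0.3]
opening: 0.699
grip_force: 0.0
t: 13.73
eef_pos: [506.5, -72.9, 124.0]
tcp_rot: [-3.141, 0.001, -2.819]
ft_force: [0.1, 0.5, -0.5]
opening: 0.704
grip_force: 0.0
flange h 23.7 n 95
pointer 4.96 strength 95.0
pointer 5.19 strength 140.0
shift [-8.8 -3.1 13.4] turn -0.008 n in tool [ 0.48  0.23 -0.85] F [-0.1 -0.4 -0.3] M [ 0.03  0.   -0.  ] t 13.8833
```

```bash
echo '{"tx": [-3,-6,-6,-6,-6],"ty": [-1,-1.7,-1.7,-1.7,-1.7],"tz": [4,8.5,8.5,8.5,8.5],"spin": [0,0,0,0,0],"jaw": [0.65,0.65,0.3,0.3,0.3]}' | python3 steer.py
echo '{"tx": [0,0,0,0,0],"ty": [0,0,0,0,0],"tz": [0,0,0,0,0],"spin": [0,0.1,0.2,0.3,0.4],"jaw": [0.3,0.3,0.3,0.3,0.3]}' | python3 steer.py
echo '{"tx": [1.5,3,3,3],"ty": [0,0,0,0],"tz": [-2.5,-5,-5,-5],"spin": [0,0,0.1,0.2],"jaw": [0.3,0.3,0.3,0.3]}' | python3 steer.py; python3 -c "
from h import *
height();pointer(7.5)"
echo '{"tx": [0,0.5,1],"ty": [-0.5,-1,-1],"tz": [-0.5,-1.5,-2.5],"spin": [0.1,0.2,0.3],"jaw": [0.3,0.3,0.3]}' | python3 steer.py; python3 -c "
from h import *
height();pointer(7);togo(70,.7)"
```

```text
t: 14.3
eef_pos: [513.0, -73.2, 115.0]
tcp_rot: [-3.14, 0.0, -2.825]
ft_force: [-0.3, -6.1, -2.4]
opening: 0.511
grip_force: 30.0
t: 14.72
eef_pos: [511.8, -72.0, 115.4]
tcp_rot: [3.141, -0.001, 3.053]
ft_force: [-4.0, 6.9, 7.6]
opening: 0.458
grip_force: 29.9
t: 15.05
eef_pos: [509.4, -70.8, 119.7]
tcp_rot: [3.139, -0.001, 2.856]
ft_force: [6.2, 15.2, -11.8]
opening: 0.465
grip_force: 30.2
flange h 26.3 n 127
pointer 5.45 strength 145.0
t: 15.4
eef_pos: [508.2, -70.2, 122.0]
tcp_rot: [3.138, -0.003, 2.555]
ft_force: [8.1, 25.5, -10.7]
opening: 0.497
grip_force: 30.6
flange h 24.5 n 128
pointer 5.89 strength 186.0
shift [-0.3 -1.8 -1.9] turn 0.244 n in tool [ 0.48 -0.23 -0.85] F [  6.6  20.6 -12. ] M [ 4.22 -1.36  0.45] t 15.5
```

```bash
echo '{"tx": [1,1,1],"ty": [-0.5,-0.5,-0.5],"tz": [-1.5,-1.5,-1.5],"spin": [0,0.04,0.04],"jaw": [0.3,0.3,0.3]}' | python3 steer.py
python3 - <<'E'
from h import *
height();pointer(6);pointer(7);togo(70,.7)
p,D=env.read_camera('side'); p=p[165:225,275:355]
cv2.imwrite('pics/c4.png',cv2.resize(p,(640,480),interpolation=cv2.INTER_CUBIC)[...,::-1])
E
```

```text
t: 15.75
eef_pos: [507.3, -70.0, 123.7]
tcp_rot: [3.138, -0.002, 2.518]
ft_force: [8.6, 23.3, -11.8]
opening: 0.498
grip_force: 30.1
flange h 25.8 n 127
pointer 5.9 strength 144.0
pointer 5.92 strength 160.0
shift [-1.2 -1.6 -0.4] turn 0.208 n in tool [ 0.47 -0.25 -0.85] F [  9.   23.8 -11.3] M [ 4.87 -1.72  0.58] t 15.9
```

View pics/c4.png

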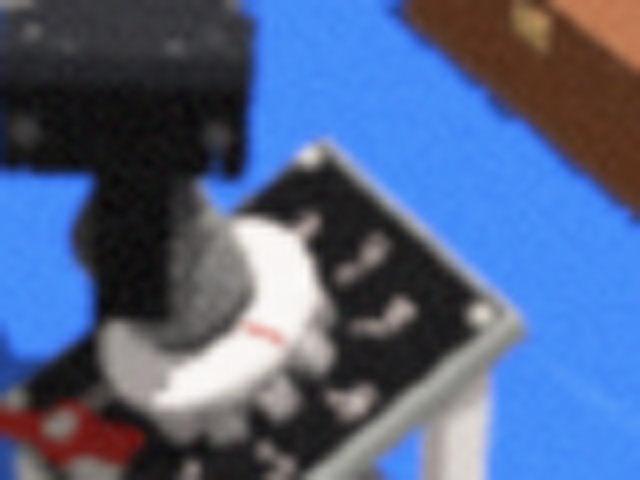

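The pointer's end is at (282,341), aimed just short of 6. I'll go a little further and then let it down in the grip.

```bash
echo '{"tx": [0,0,0],"ty": [0,0,0],"tz": [-0.5,-0.5,-0.5],"spin": [0.04,0.08,0.08],"jaw": [0.3,0.3,0.3]}' | python3 steer.py; python3 -c "
from h import *
height();pointer(6.5)"
echo '{"tx": [-1,-2,-2],"ty": [0.5,1,1],"tz": [2,4,4],"spin": [0,0,0],"jaw": [0.3,0.3,0.3]}' | python3 steer.py; python3 -c "
from h import *
height();pointer(5);togo(70,.7)"
```

```text
t: 16.2
eef_pos: [507.6, -69.8, 124.2]
tcp_rot: [3.138, -0.002, 2.438]
ft_force: [10.1, 26.2, -10.5]
opening: 0.508
grip_force: 30.0
flange h 25.6 n 124
pointer 6.08 strength 189.0
t: 16.55
eef_pos: [509.7, -70.2, 120.0]
tcp_rot: [3.138, -0.003, 2.441]
ft_force: [11.4, 26.9, -18.3]
opening: 0.508
grip_force: 29.9
flange h 20.6 n 120
pointer 6.09 strength 239.0
shift [ 0.7 -2.9 -4.2] turn 0.129 n in tool [ 0.45 -0.28 -0.85] F [ 12.8  27.2 -17.1] M [ 5.29 -2.24  0.98] t 16.65
```

It is below tooth height, so it has entered the notch. I'll lower the rest, release, and lift off.

```bash
echo '{"tx": [-1,-1.5,-1.5,-1.5,-1.5],"ty": [1,1,1,1,1],"tz": [2,3,3,3,3],"spin": [0,0,0,0,0],"jaw": [0.3,0.3,0.7,0.7,0.7]}' | python3 steer.py; python3 -c "
from h import *
height();pointer(0)"
echo '{"tx": [0,0,0,0,0],"ty": [0,0,0,0,0],"tz": [0,0,0,0,0],"spin": [-0.12,-0.24,-0.36,-0.48,-0.6],"jaw": [0.7,0.7,0.7,0.7,0.7]}' | python3 steer.py
echo '{"tx": [0,0,0,0,0],"ty": [0,0,0,0,0],"tz": [-20,-40,-60,-80,-90],"spin": [0,0,0,0,0],"jaw": [0.7,0.7,0.7,0.7,0.7]}' | python3 steer.py
python3 - <<'E'
from h import *
height();pointer(0);print(env.state()['eef_pos'],env.state()['tcp_rot'])
p,D=env.read_camera('side'); p=p[165:255,255:355]
cv2.imwrite('pics/c5.png',cv2.resize(p,(600,540),interpolation=cv2.INTER_CUBIC)[...,::-1])
E
```

```text
t: 17.07
eef_pos: [510.9, -72.9, 117.8]
tcp_rot: [-3.141, -0.001, 2.441]
ft_force: [-0.2, 0.0, -0.1]
opening: 0.657
grip_force: 0.0
flange h 18.5 n 107
pointer 5.98 strength 165.0
t: 17.58
eef_pos: [511.3, -74.0, 117.9]
tcp_rot: [-3.141, 0.001, 3.045]
ft_force: [-0.2, -0.8, -0.3]
opening: 0.7
grip_force: 0.0
t: 18.0
eef_pos: [511.8, -74.1, 210.0]
tcp_rot: [-3.141, 0.003, 3.039]
ft_force: [0.0, -0.1, -0.3]
opening: 0.698
grip_force: 0.0
flange h 18.7 n 110
pointer 5.98 strength 170.0
[511.78906712 -73.98439467 209.08140158] [-3.14097351  0.00328046  3.03819755]
```

View pics/c5.png

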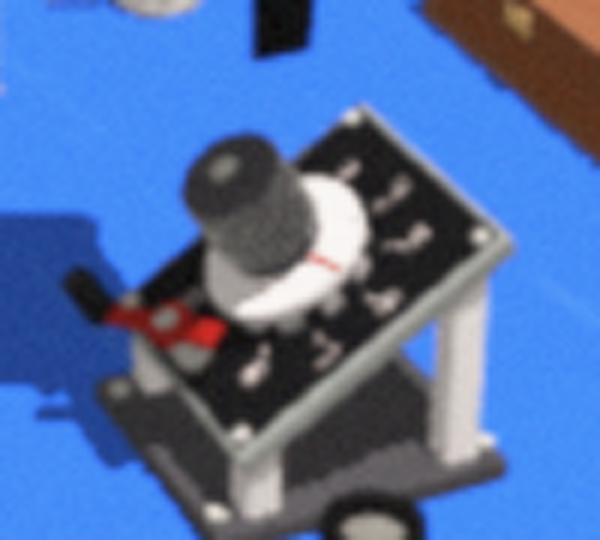

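The selector is home at 6: the red line is at (325,262), aimed at the 6 at (383,300). Next I measure the lever knob.

Run:
```python
from h import *
p=np.load('p.npy');A=PR(p[3])
I,D=env.read_camera('side'); np.savez('side1.npz',p=I,D=D)
for f in('side0','top0','side1'):
    z=np.load(f+'.npz'); n=f[:-1]; P,u,v=cloud(n,z['D']); c=z['p'][v,u].astype(int); L=(P-p[:3])@A
    m=(L[:,2]>26)&(L[:,2]<52)&(L[:,0]<-40)&(L[:,1]>10)&(L[:,1]<60)&(c.max(1)<90); b=L[m]
    t=b[b[:,2]>41]
    r=least_squares(lambda c:np.hypot(b[:,0]-c[0],b[:,1]-c[1])-7,np.median(b,0)[:2],loss='soft_l1').x
    print(f,m.sum(),'fit',r,'top pts',len(t),np.median(t,0), 'hmax',np.percentile(b[:,2],95),'px',u[m].mean(),v[m].mean())
for q in(0,.15,.25,.35):
    k=p[:3]+A@np.array([[-56-40*np.sin(q),40*np.cos(q),h] for h in(20,45)]).T[:, :].copy() if 0 else None
    k=np.array([p[:3]+A@np.array([-56-40*np.sin(q),40*np.cos(q),h]) for h in(24,45)])
    print(q,'top',proj('top',k).round(1).tolist(),'side',proj('side',k).round(1).tolist())
```

```text
side0 30 fit [-70.66051398  35.49902332] top pts 11 [-73.48709859  31.33211947  45.35823331] hmax 46.77457970815137 px 269.4 213.63333333333333
top0 21 fit [-64.91489513  37.51813497] top pts 11 [-71.32531547  35.95612259  45.43727056] hmax 48.10353699034332 px 270.76190476190476 226.28571428571428
side1 43 fit [-71.66197768  36.0331118 ] top pts 17 [-72.74332251  32.5908194   45.5817892 ] hmax 46.214734413052625 px 269.69767441860466 213.5581395348837
0 top [[270.6, 218.8], [270.1, 222.0]] side [[276.1, 211.1], [271.9, 205.9]]
0.15 top [[270.4, 220.7], [270.0, 224.0]] side [[274.3, 212.7], [270.1, 207.5]]
0.25 top [[270.5, 222.0], [270.1, 225.3]] side [[273.3, 213.8], [269.1, 208.7]]
0.35 top [[270.8, 223.3], [270.3, 226.6]] side [[272.3, 215.0], [268.0, 209.9]]
```

```bash
cat >> h.py <<'E'
def tok(x,y,h,a=0):
    p=np.load('p.npy');A=PR(p[3]); s=env.state(); T=rot(s['tcp_rot']); g=p[:3]+A@np.array([x,y,h])
    da=(s['tcp_rot'][2]-(p[3]+np.pi-a)+np.pi)%(2*np.pi)-np.pi
    print('goal',g.round(1),'shift',(T.T@(g-s['eef_pos'])).round(1),'turn',round(da,3),'plate xyz now',(A.T@(s['eef_pos']-p[:3])).round(1),'F',s['ft_force'].round(1))
E
python3 -c "
from h import *
tok(-69.5,36.5,33)"
```

```text
goal [473.  -30.7  74.8] shift [ 42.1  38.7 132.2] turn 0.026 plate xyz now [ 37.1  -1.1 122.3] F [0.5 0.3 0.7]
```

```bash
echo '{"tx": [21,42,42,42,42],"ty": [19,39,39,39,39],"tz": [0,0,30,60,90],"spin": [0.026,0.026,0.026,0.026,0.026],"jaw": [0.42,0.42,0.42,0.42,0.42]}' | python3 steer.py
echo '{"tx": [0,0,0,0],"ty": [0,0,0,0],"tz": [15,30,42,42],"spin": [0,0,0,0],"jaw": [0.42,0.42,0.42,0.42]}' | python3 steer.py
python3 - <<'E'
from h import *
tok(-69.5,36.5,33)
p,D=env.read_camera('side'); p=p[165:255,245:345]
cv2.imwrite('pics/c6.png',cv2.resize(p,(600,540),interpolation=cv2.INTER_CUBIC)[...,::-1])
E
```

```text
t: 18.62
eef_pos: [472.8, -30.0, 116.0]
tcp_rot: [3.142, -0.0, 3.013]
ft_force: [0.2, -0.4, -0.6]
opening: 0.44
grip_force: 0.0
t: 18.95
eef_pos: [472.0, -30.3, 72.9]
tcp_rot: [3.141, -0.005, 3.012]
ft_force: [-0.9, 0.7, 0.3]
opening: 0.423
grip_force: 0.1
goal [473.  -30.7  74.8] shift [-1.1 -0.3 -1.9] turn -0.0 plate xyz now [-71.5  36.8  32. ] F [-0.9  0.7  0.3]
```

View pics/c6.png

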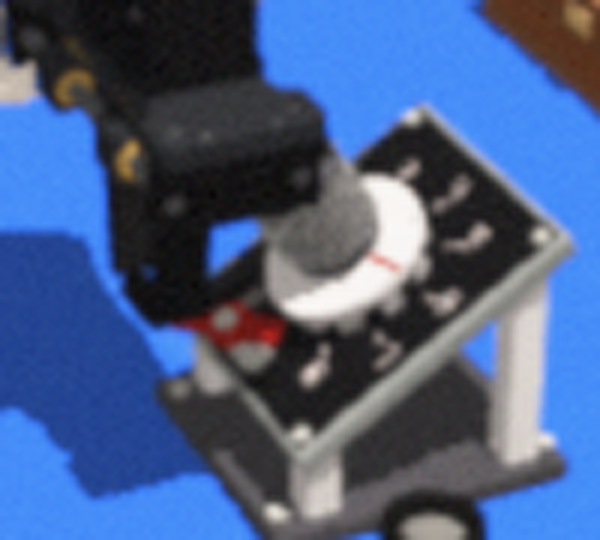

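The fingers straddle the knob position, with the near finger ending at about (155,315) beside the bar. The sleeve is untouched. Closing now; about 0.15 opening would mean the knob is held.

```bash
echo '{"tx": [0,0,0,0,0],"ty": [0,0,0,0,0],"tz": [0,0,0,0,0],"spin": [0,0,0,0,0],"jaw": [0.25,0.1,0.1,0.1,0.1]}' | python3 steer.py; python3 -c "
from h import *
tok(-72,36,33)
p=np.load('p.npy');A=PR(p[3]);T=rot(env.state()['tcp_rot'])
for q in(.45,.7,.95,1.2,1.35): print(q,(T.T@A@np.array([-40*(np.sin(q)-np.sin(.33)),40*(np.cos(q)-np.cos(.33)),0])).round(1))"
```

```text
t: 19.42
eef_pos: [474.4, -31.1, 76.3]
tcp_rot: [-3.141, 0.003, 3.013]
ft_force: [2.8, -11.9, 4.7]
opening: 0.134
grip_force: 12.0
goal [470.9 -31.   73.4] shift [ 3.5 -0.3  2.8] turn 0.001 plate xyz now [-67.5  36.3  33.5] F [  2.8 -11.9   4.7]
0.45 [ 3.8 -1.8  2.3]
0.7 [10.9 -7.2  6.8]
0.95 [ 16.6 -14.6  10.3]
1.2 [ 20.7 -23.3  12.9]
1.35 [ 22.2 -29.1  13.8]
```

```bash
echo '{"tx": [3,6.4,10,13.5,13.5],"ty": [-1,-2.7,-5,-8,-8],"tz": [2,4,6.2,8.4,8.4],"spin": [0,0,0,0,0],"jaw": [0.1,0.1,0.1,0.1,0.1]}' | python3 steer.py
echo '{"tx": [3,5.7,8,9.7,9.7],"ty": [-3.5,-7.3,-12,-16,-16],"tz": [1.8,3.6,5,6.1,6.1],"spin": [0,0,0,0,0],"jaw": [0.1,0.1,0.1,0.1,0.1]}' | python3 steer.py; python3 -c "
from h import *
tok(-96,0,33)"
```

```text
t: 19.83
eef_pos: [464.8, -39.7, 70.1]
tcp_rot: [-3.138, 0.016, 3.013]
ft_force: [9.0, -21.4, 22.4]
opening: 0.106
grip_force: 28.1
t: 20.25
eef_pos: [456.6, -54.9, 64.8]
tcp_rot: [-3.138, 0.023, 3.011]
ft_force: [22.9, -13.3, 23.9]
opening: 0.104
grip_force: 29.1
goal [446.  -64.   60.7] shift [  9.4 -10.5   3.9] turn -0.001 plate xyz now [-85.9  10.5  31.5] F [ 22.9 -13.3  23.9]
```

Run:
```python
from h import *
height();pointer(0)
p,D=env.read_camera('side'); p=p[165:255,245:345]
cv2.imwrite('pics/c7.png',cv2.resize(p,(600,540),interpolation=cv2.INTER_CUBIC)[...,::-1])
```

```text
flange h 18.5 n 117
pointer 5.98 strength 169.0
```

View pics/c7.png

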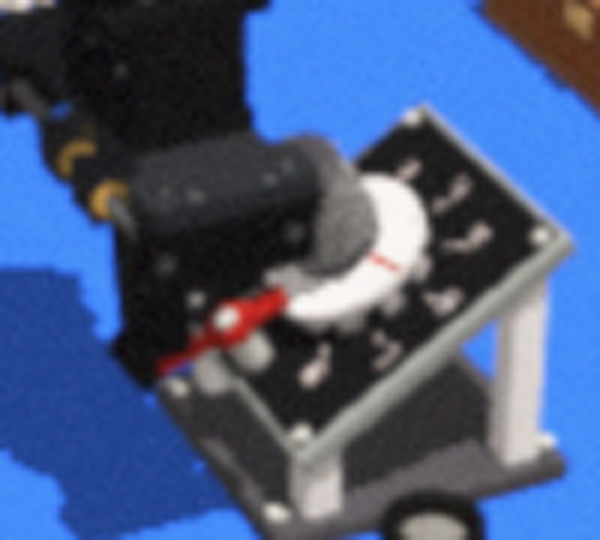

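The lever has swung: the tongue at (280,300) is reaching over the flange, and the pointer is still at 6. I'll push on to the stop.

```bash
echo '{"tx": [1,2,2,2,2],"ty": [-4,-8,-11,-14,-14],"tz": [1,1,1,1,1],"spin": [0,0,0,0,0],"jaw": [0.1,0.1,0.1,0.1,0.1]}' | python3 steer.py; python3 -c "
from h import *
tok(-96,0,33);height();pointer(0)"
```

```text
t: 20.82
eef_pos: [452.6, -66.0, 63.5]
tcp_rot: [-3.141, 0.022, 3.009]
ft_force: [30.5, 16.9, 19.5]
opening: 0.119
grip_force: 30.2
goal [446.  -64.   60.7] shift [6.8 1.1 2.6] turn -0.004 plate xyz now [-88.8  -1.1  31.8] F [30.5 16.9 19.5]
flange h 18.3 n 111
pointer 5.98 strength 169.0
```

The side force rose to +17 N, so the lever is probably at its stop. I'll release, withdraw and look.

```bash
echo '{"tx": [0,0,0,0,0],"ty": [0,0,0,0,0],"tz": [0,0,0,-10,-20],"spin": [0,0,0,0,0],"jaw": [0.42,0.42,0.42,0.42,0.42]}' | python3 steer.py
echo '{"tx": [0,0,20,40,40],"ty": [0,0,0,0,0],"tz": [-30,-60,-90,-120,-120],"spin": [0,0,0,0,0],"jaw": [0.42,0.42,0.42,0.42,0.42]}' | python3 steer.py
python3 - <<'E'
from h import *
height();pointer(0)
p_=np.load('p.npy');A=PR(p_[3])
p,D=env.read_camera('side')
P,u,v=cloud('side',D); c=p[v,u].astype(int); L=(P-p_[:3])@A
m=(L[:,2]>28)&(L[:,2]<50)&(L[:,0]<-55)&(abs(L[:,1])<50)&(L[:,0]>-115)&(c.max(1)<90); b=L[m]
print(m.sum(),least_squares(lambda c:np.hypot(b[:,0]-c[0],b[:,1]-c[1])-7,np.median(b,0)[:2],loss='soft_l1').x)
p=p[165:255,245:345]
cv2.imwrite('pics/c8.png',cv2.resize(p,(600,540),interpolation=cv2.INTER_CUBIC)[...,::-1])
E
```

```text
t: 21.33
eef_pos: [442.9, -64.7, 80.0]
tcp_rot: [3.141, -0.002, 3.012]
ft_force: [-0.4, 0.6, 0.3]
opening: 0.392
grip_force: 0.0
t: 21.75
eef_pos: [402.3, -59.4, 204.1]
tcp_rot: [-3.141, 0.005, 3.012]
ft_force: [0.5, -0.1, 0.5]
opening: 0.422
grip_force: 0.0
flange h 18.3 n 111
pointer 5.98 strength 166.0
32 [-93.09486588   1.36284991]
```

View pics/c8.png

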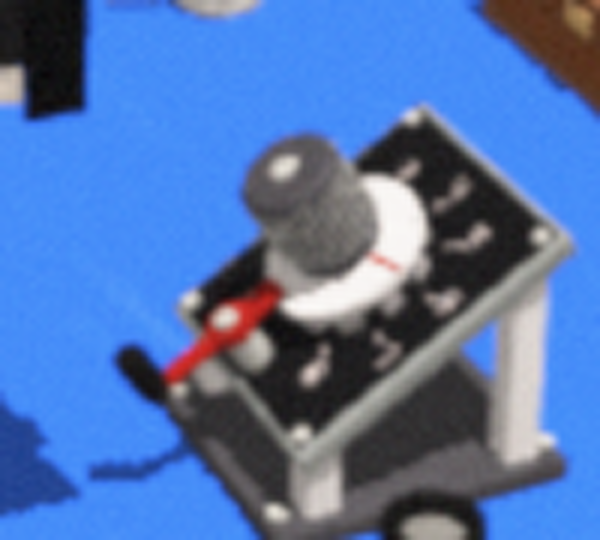

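The image shows the handle pointing straight down the slope, with the knob at (140,370) fitted about 1 mm from the locked position. The tongue lies over the flange, the sleeve is home at 6, and the gripper is clear. Handing in.

```bash
python3 -c "
from cell import env
print(env.job_done())"
```

```text
the job is handed in; nothing more can be done
None
```

The job is handed in: by the last camera readings the selector is fully home at 6, the lock lever is across at or very near its stop, and the gripper is clear; the judge's verdict wasn't shown, and I didn't re-check the loose tools at the end.

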